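# Reset the tripped block heater

## Task

The block heater has tripped. Push its clear guard fully aside, reach into the red-framed well and press the sunken red reset key all the way down, keeping it down for about two seconds; then let it up and push the guard fully back over the wells. Push and press with the fingertips, do not press the white test key, and do not pick up or shift the things standing around.

Things in the scene. Friction and masses are not known exactly. Their poses are not given: they have to be found in the camera images.
- heater: Grey box, fixed. Origin on the bench below the midpoint between its two key wells. Own axes: housing x -95..95, y -62..148 mm, flat deck 110 mm above the bench. Two rails 8 mm wide, 10 mm high run along y at x = +-70 mm. Wells at x = -31 and +31 mm, y = 0; which holds the reset key changes. Two small red trip lamps at the deck's -y corners are not keys. Yaw within 25 degrees.
- guard (a joint): Slide of the guard along the heater's +y, m: 0 = fully home over both wells (stop), 0.085 = fully aside (stop), wells clear with 12 mm to spare. It stays where it is left and takes about 2 N to push.
- guard_top (a point): Centre of the upper face of the guard: a low sliding cover with a blue frame and a clear pane, 126 mm (heater x) by 96 mm (heater y) by 18 mm tall, its underside 1 mm above the deck and this point 19 mm above the deck. It is too wide to pinch: push against the upright blue side faces, 48 mm from this point along the heater's y.
- reset_well: Dark square insert, 61.5 mm, with a thin red frame, let in flush with the deck; a round well of 46 mm bore in it holds the red reset key. Origin on the well's axis, 46 mm below the rim.
- reset_rim (a point): Centre of the mouth of the reset well, level with the deck.
- reset_key_top (a point): Centre of the upper face of the round red reset key, 30 mm across, 20 mm below the rim when up.
- reset_key (a joint): Travel of the red reset key, m: 0 = up, 0.006 = all the way down (stop). Spring: 2 N to start, 5 N at the bottom; it comes up again by itself.
- test_well: The like insert with a white frame, holding the white test key, which must be left alone. Origin on the well's axis, 46 mm below the rim.
- test_key_top (a point): Centre of the upper face of the white test key, 30 mm across, 20 mm below the rim.
- test_key (a joint): Travel of the white test key, m: 0 = up, 0.006 = down. Same spring.
- reagent: Loose white plastic jar, 52 mm across, 100 mm tall, beside the heater's -y end. Origin at the centre of its underside.
- carton: Loose small white carton, 100 x 55 x 20 mm, lying beside the heater's +y end. Origin at the centre of its underside.
- case: Loose flat black case with a blue lid, 75 x 110 x 25 mm, behind the heater (its +x side). Origin at the centre of its underside.
- vial: Loose amber vial with a blue cap, 28 mm across, 55 mm tall, behind the heater (its +x side). Origin at the centre of its underside.

How it is judged:
By the outcome, as a careful person would: the job done as asked, in the order asked, and still so for the second after the job is handed in, with the robot touching nothing.
It also fails if it takes over 58 s, if anything falls off the work surface, if the arm or the gripper's body presses on something with over 40 N, if the wrist force passes 120 N, or if a joint passes its speed limit or range.

## Robot

A 6-joint arm with a two-finger parallel gripper is mounted at the origin on the work surface. World frame = base frame: x ahead of the robot, y to its left, z up, the work surface at z = 0. Lengths are in mm, angles in rad, forces in N, time in s.
With the tool pointing down it reaches from about 300 to 750 mm from the base axis. Payload 8.5 kg.
Tool frame: the origin (TCP) lies on the front face of the gripper's body, between the roots of the fingers; the fingertips stand robot.tcp_to_tips ahead of it and the grasp point (between the pads) lies 45 mm ahead of it (robot.tcp_to_tips is the distance from the TCP to the fingertips, in mm); y points along the fingers, z is the direction in which the jaws open and shut, and the axes are right-handed (so a half turn about y gives the same grasp; the last joint's range is limited). The gripper opens to 88 mm and grips with 3 to 60 N. Pads are 18 mm wide; open, the fingers measure 123 mm over their backs; the gripper's body (75 mm by 187 mm) begins 45 mm behind the grasp point.
Start: joints at [-1.466, 0.381, 1.297, -0, 1.464, -0.215], TCP at [172.901, -522.098, 302.748] pointing down, gripper open.
Joint ranges: [-3.11, 3.11], [-0.89, 2.33], [0.22, 2.48], [-1.42, 4.56], [0.17, 2.85], [-2.88, 2.88]. Speed limits (rad/s): [2.39, 2.39, 3.14, 3.14, 3.14, 3.14].

## Interface

Orientations are given as a unit quaternion [w, x, y, z].
In Python, from station import robot gives the robot as it stands.
- The arm moves only by the tool arm_command, never from a script. Its argument "moves" is a list of rows, each an object with "travel": the shift along the tool's x, y, z in mm, a list of three; "dr": the turn, a rotation vector about the tool's x, y, z in degrees, a list of three; "hand": the opening, from 0 (shut) to 1 (fully open). A call has 1 to 8 rows; each row shifts and turns the commanded pose from where the row before left it, along the tool's axes as they then stand; what a row does not reach is not made up. A row lasts 1/12 s, in which the tool goes at most 41.7 mm and 7.16 degrees, less where a joint would pass 70% of its speed; a pose out of reach is approached as far as the arm can. A call with a gripper value outside its range is refused whole. The fingers move at their own pace and stop on an object; "force" is the grip in N (left out, the last holds). Time passes only in rows, so rows that do not move let the fingers close. It gives the time, the measured TCP pose, the force and the opening at its end, in the units of the state.
- robot.read_state(): the state, without advancing time (a new reading comes with each control period).
- robot.camera(name): name is "side" or "top"; returns the picture (480x640x3 uint8, blue, green, red); there is no depth.
- robot.camera_model(name): a dict with "fx", "fy", "cx", "cy" (pixels), "T" (4x4, takes a point from camera to world coordinates). Camera axes: x right, y up, looking along -z (the intrinsics and any distortion apply to the point x, -y, -z); pixel columns grow to the right and rows downward; lengths in mm; the calibration is good to about 2 mm. A picture is of the moment at which its call begins. camera_model takes no time and is no camera call.
- robot.finish_job(): hands the job in, once; it reports no verdict.
The state is a dict: "time_s": time; "q": joint angles; "dq": joint speeds; "effort": joint torques, N m; "eef_pos": TCP position; "tool_rot": TCP orientation; "wrist_force": force on the tool from outside, world axes, zero at the start; "ft_torque": the same for the moment, N m; "finger_gap": finger opening in mm.
Only numpy, scipy, OpenCV 4.12 (cv2) and the standard library are available. Lean on these libraries where they do the work, as an engineer would, in place of code of your own. Each camera call takes 0.05 s, during which the arm holds its last target.

## Working session

There is one attempt and no reset: what is moved stays moved. The work goes in short steps, Python scripts to look and compute and a tool call to move; the robot and the scene stay as the last step left them, time stands still between calls to the robot, and variables do not carry over. Pictures are saved under pics/ and viewed, and the job is handed in when it is done.

Besides the shell and the picture viewer there is one more tool, called after "Call:" by a JSON object that holds its "name" and its "arguments". arm_command: Moves the arm, as the interface text tells. Its arguments: {"type":"object","properties":{"moves":{"type":"array"},"force":{"type":"number"}},"required":["moves"]}

```bash
ls; mkdir -p pics
python3 - <<'E'
from station import robot
import cv2
print(robot.tcp_to_tips, robot.read_state())
for n in("side","top"):
    cv2.imwrite(f"pics/{n}0.png",robot.camera(n)); print(n,robot.camera_model(n))
E
```

```text
pics
64.0 {'time_s': 0.0, 'q': array([-1.46631914e+00,  3.81216552e-01,  1.29823164e+00, -4.48060222e-06,
        1.46357209e+00, -2.15307207e-01]), 'dq': array([ 0.0004992 ,  0.00057402, -0.00016797,  0.00134005,  0.00075523,
        0.00083027]), 'effort': array([-6.97261112e-04, -4.37939429e+01, -2.24556220e+01,  7.13218306e-02,
        3.52520531e-02, -1.36925005e-04]), 'eef_pos': array([ 172.87371154, -521.94217252,  302.13648039]), 'tool_rot': array([ 0.11260625, -0.11255349,  0.69859109, -0.69758299]), 'wrist_force': array([-1.06567365,  0.26150695,  0.62576181]), 'ft_torque': array([-0.05339447,  0.00632542,  0.00295983]), 'finger_gap': 88.22645060389654}
side {'fx': 449.28642880646356, 'fy': 449.28642880646356, 'cx': 318.00414863248034, 'cy': 242.1627530216961, 'T': array([[ 9.73376609e-01,  9.38485344e-02, -2.09118219e-01,
         4.16427408e+02],
       [-2.28350126e-01,  4.76068831e-01, -8.49243598e-01,
        -7.14174045e+02],
       [ 1.98543993e-02,  8.74386025e-01,  4.84824589e-01,
         5.51820140e+02],
       [ 0.00000000e+00,  0.00000000e+00,  0.00000000e+00,
         1.00000000e+00]])}
top {'fx': 472.55217502745404, 'fy': 472.55217502745404, 'cx': 323.0479128203473, 'cy': 243.60770976956877, 'T': array([[-9.65316908e-02,  9.73885181e-01, -2.05497658e-01,
         4.18892721e+02],
       [-9.95311985e-01, -9.56893180e-02,  1.40572895e-02,
         4.03238834e+01],
       [-5.97374485e-03,  2.05891256e-01,  9.78556644e-01,
         9.63388120e+02],
       [ 0.00000000e+00,  0.00000000e+00,  0.00000000e+00,
         1.00000000e+00]])}
```

View pics/side0.png

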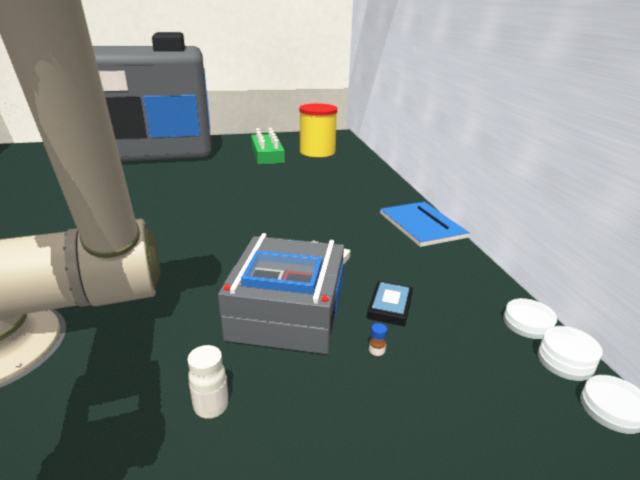

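View pics/top0.png

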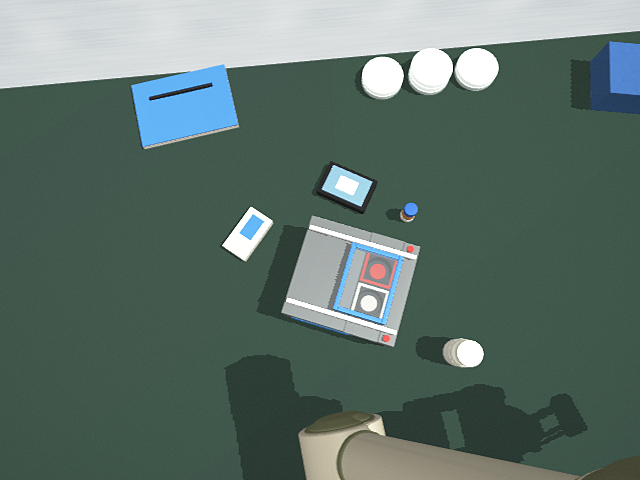

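The top view shows the heater with its deck centred near (350,280). The red key is at about (378,271), the white key at (369,303), and the guard is over both wells. I'll zoom in for corner pixels.

Run:
```python
import cv2
a=cv2.imread("pics/top0.png")[205:355,270:430]
cv2.imwrite("pics/topz.png",cv2.resize(a,None,fx=5,fy=4*1.25,interpolation=cv2.INTER_CUBIC)[:600] if 0 else cv2.resize(a,(640,600),interpolation=cv2.INTER_CUBIC))
a=cv2.imread("pics/side0.png")[225:350,215:360]
cv2.imwrite("pics/sidez.png",cv2.resize(a,None,fx=4,fy=4,interpolation=cv2.INTER_CUBIC))
```

```text
(no output)
```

View pics/topz.png

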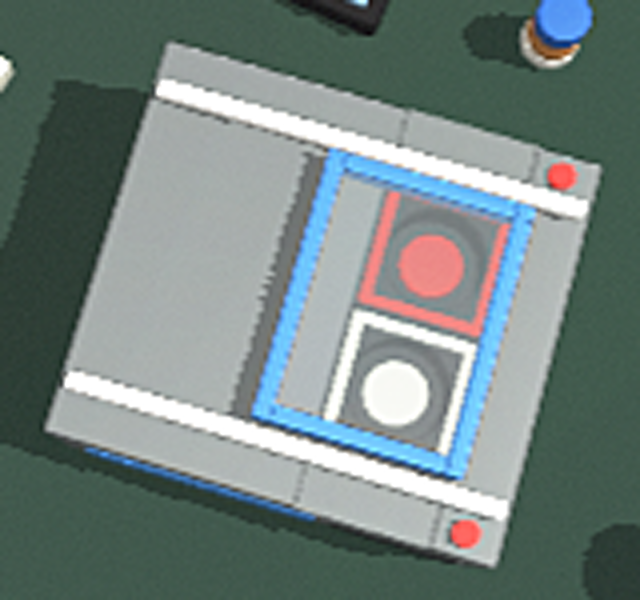

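View pics/sidez.png

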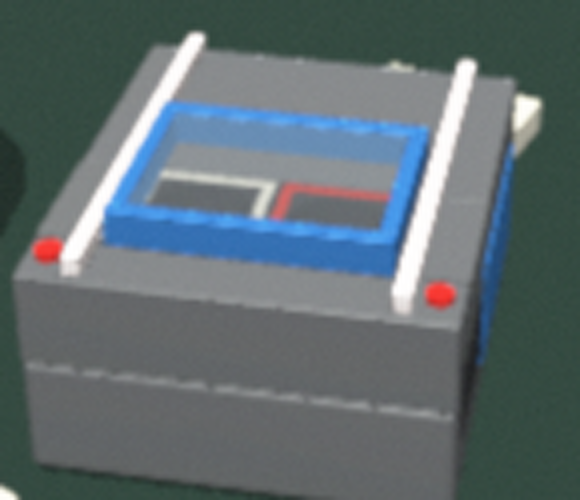

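```bash
cat > h.py <<'E'
import numpy as np, cv2
from station import robot
from scipy.optimize import least_squares
from scipy.spatial.transform import Rotation as R
def proj(n,P):
    m=robot.camera_model(n); T=m["T"]; p=(np.atleast_2d(P)-T[:3,3])@T[:3,:3]
    return np.c_[m["fx"]*p[:,0]/-p[:,2]+m["cx"], -m["fy"]*p[:,1]/-p[:,2]+m["cy"]]
def H(pose,L):
    L=np.atleast_2d(L).astype(float); c,s=np.cos(pose[2]),np.sin(pose[2])
    return np.c_[pose[0]+c*L[:,0]-s*L[:,1],pose[1]+s*L[:,0]+c*L[:,1],L[:,2]]
E
python3 - <<'E'
from h import *
L=np.array([[95,148,110],[95,-62,110],[-95,148,110],[-95,-62,110],[63,48,129],[63,-48,129],[-63,48,129],[-63,-48,129]])
t=np.array([[168,43],[601,165],[46,432],[496,566],[330,148],[535,210],[250,415],[465,480]])/4+[270,205]
s=np.array([[513,80],[460,328],[155,45],[15,280],[430,125],[395,245],[168,103],[107,208]])/4+[215,225]
for which in("top","side","both"):
    def f(p):
        r=[]
        if which!="side": r.append(proj("top",H(p,L))-t)
        if which!="top": r.append(proj("side",H(p,L))-s)
        return np.concatenate(r).ravel()
    o=least_squares(f,[450,0,0],loss="soft_l1"); print(which,o.x,np.degrees(o.x[2])); print(f(o.x).reshape(-1,2).round(1).tolist())
p=o.x
for n,q in dict(rst=[31,0,110],rst_=[-31,0,110],keytop=[31,0,90]).items(): print(n,H(p,q),proj("top",H(p,q)))
E
```

```text
top [ 5.13601395e+02 -5.04463673e+01 -3.82480212e-01] -21.914501921179706
[[-4.4, -1.6], [-3.5, -1.2], [-4.5, -0.5], [-3.5, -0.2], [2.6, 0.8], [3.0, 0.0], [3.3, 1.6], [2.6, 1.0]]
side [ 5.16271706e+02 -5.37482791e+01 -3.84717248e-01] -22.042674628882914
[[1.4, -2.5], [1.5, -2.8], [0.2, -2.1], [0.5, -3.2], [-0.3, 1.7], [-0.1, 1.4], [-1.8, 0.7], [-2.3, 2.8]]
both [ 5.14843062e+02 -5.30447324e+01 -3.85641811e-01] -22.095648168393417
[[-2.9, -2.6], [-2.1, -1.9], [-3.2, -1.7], [-2.3, -1.0], [4.1, -0.1], [4.5, -0.7], [4.6, 0.6], [3.9, 0.1], [0.7, -2.5], [0.5, -3.0], [-0.5, -2.2], [-0.4, -3.3], [-1.2, 1.6], [-1.1, 1.2], [-2.6, 0.6], [-3.2, 2.6]]
rst [[543.56633569 -64.70550298 110.        ]] [[376.54115492 267.85351472]]
rst_ [[486.11978906 -41.38396188 110.        ]] [[367.48353296 300.54126743]]
keytop [[543.56633569 -64.70550298  90.        ]] [[375.41786812 269.52219498]]
```

The guard residuals are inconsistent, so it may not be fully home. I'll fit its slide too.

Run:
```python
from h import *
L=np.array([[95,148,110],[95,-62,110],[-95,148,110],[-95,-62,110],[63,48,129],[63,-48,129],[-63,48,129],[-63,-48,129.]])
g=np.array([0,0,0,0,1,1,1,1.])
t=np.array([[168,43],[601,165],[46,432],[496,566],[330,148],[535,210],[250,415],[465,480]])/4+[270,205]
s=np.array([[513,80],[460,328],[155,45],[15,280],[430,125],[395,245],[168,103],[107,208]])/4+[215,225]
for which in("top","side","both"):
    def f(p):
        l=L.copy(); l[:,1]+=g*p[3]
        r=[]
        if which!="side": r.append(proj("top",H(p,l))-t)
        if which!="top": r.append(proj("side",H(p,l))-s)
        return np.concatenate(r).ravel()
    o=least_squares(f,[450,0,0,0],loss="soft_l1"); print(which,o.x,np.degrees(o.x[2])); print(f(o.x).reshape(-1,2).round(1).tolist())
p=o.x
for n,q in dict(rst=[31,0,110],rst_=[-31,0,110],keyt=[31,0,90],keyw=[-31,0,90]).items():
  print(n,H(p,q),proj("top",H(p,q)), (proj("top",H(p,q))-[270,205])*4)
```

```text
top [511.0027305  -57.29616181  -6.66923932  12.66156686] -382.1192657012564
[[-0.4, -0.8], [0.5, -0.1], [-0.7, 0.2], [0.4, 1.0], [-0.0, -0.2], [0.3, -0.8], [0.3, 0.5], [-0.5, 0.0]]
side [ 5.13431892e+02 -6.16794238e+01 -3.89144609e-01  1.44314353e+01] -22.29634372452847
[[1.5, -0.3], [0.8, 0.4], [-0.4, -0.3], [-1.1, -0.4], [0.5, 0.2], [0.6, -0.6], [-0.6, -0.9], [-1.0, 0.7]]
both [ 5.12306185e+02 -5.84734229e+01 -3.85306998e-01  1.32305750e+01] -22.076464827985543
[[0.1, -1.5], [1.0, -0.8], [-0.0, -0.5], [1.0, 0.1], [0.2, -1.0], [0.5, -1.7], [0.6, -0.4], [-0.2, -0.9], [0.3, -1.2], [-0.2, -0.8], [-1.5, -0.9], [-1.8, -1.3], [-0.8, -0.4], [-0.5, -1.3], [-1.7, -1.3], [-2.0, 0.2]]
rst [[541.03336089 -70.12457592 110.        ]] [[379.66054271 268.9343931 ]] [[438.64217083 255.73757241]]
rst_ [[483.57900913 -46.82226995 110.        ]] [[370.65387279 301.65797231]] [[402.61549118 386.63188926]]
keyt [[541.03336089 -70.12457592  90.        ]] [[378.46741789 270.57991181]] [[433.86967157 262.31964724]]
keyw [[483.57900913 -46.82226995  90.        ]] [[369.64689289 302.58963203]] [[398.58757155 390.3585281 ]]
```

The residuals now come down to 1–2 px. The guard starts about 13 mm open, and the red well is on the +x side at about (540.5,-69.5). Next I'll check the tool axes and plan.

```bash
cat >> h.py <<'E'
POSE=np.array([511.5,-58,np.radians(-22.1)])
def RT():
    s=robot.read_state(); q=s["tool_rot"]; return s,R.from_quat([q[1],q[2],q[3],q[0]])
def plan(tiplocal, yawalign=True):
    """tip target in heater local -> tool travel"""
    s,r=RT(); M=r.as_matrix()
    W=H(POSE,tiplocal)[0]; tcp=W+[0,0,robot.tcp_to_tips]
    d=tcp-s["eef_pos"]; tr=M.T@d
    z=M[:,2]; a=np.degrees(np.arctan2(z[1],z[0])-POSE[2])
    tip=s["eef_pos"]+64*M[:,1]
    v=tip-[POSE[0],POSE[1],0]; c,sn=np.cos(POSE[2]),np.sin(POSE[2])
    print("t",round(s["time_s"],2),"tip local",np.round([c*v[0]+sn*v[1],-sn*v[0]+c*v[1],v[2]],1),"F",s["wrist_force"].round(1),"gap",round(s["finger_gap"],1))
    print("tcp",s["eef_pos"].round(1),"travel tool",tr.round(1),"world d",d.round(1),"jaw az in heater",round(a,1))
    print(M.round(3))
E
python3 -c "
from h import *
plan([0,-52,160]);print(RT()[0]['q'].round(2))"
```

```text
t 0.1 tip local [-139.2 -557.2  238.2] F [-0.8  0.   0.8] gap 88.0
tcp [ 172.9 -521.9  302.2] travel tool [-433.6   78.7 -294.3] world d [319.  415.8 -78.2] jaw az in heater -49.6
[[-0.949 -0.     0.314]
 [-0.314  0.001 -0.949]
 [-0.    -1.    -0.001]]
[-1.47  0.38  1.3  -0.    1.46 -0.22]
```

Call:
{"name": "arm_command", "arguments": {"moves": [{"travel":[0,0,0],"dr":[0,-7,0],"hand":0},{"travel":[0,0,0],"dr":[0,-7,0],"hand":0},{"travel":[0,0,0],"dr":[0,-7,0],"hand":0},{"travel":[0,0,0],"dr":[0,-7,0],"hand":0},{"travel":[0,0,0],"dr":[0,-7,0],"hand":0},{"travel":[0,0,0],"dr":[0,-7,0],"hand":0},{"travel":[0,0,0],"dr":[0,-7,0],"hand":0},{"travel":[0,0,0],"dr":[0,-0.6,0],"hand":0}], "force": 15}}

```text
time_s: 0.77
eef_pos: [172.9, -522.0, 302.4]
tool_rot: [0.396, -0.396, 0.586, -0.585]
wrist_force: [-0.5, -0.3, -0.6]
finger_gap: 37.1
```

Call:
{"name": "arm_command", "arguments": {"moves": [{"travel":[-36,0,10],"dr":[0,0,0],"hand":0},{"travel":[-36,0,10],"dr":[0,0,0],"hand":0},{"travel":[-36,0,10],"dr":[0,0,0],"hand":0},{"travel":[-36,0,10],"dr":[0,0,0],"hand":0},{"travel":[-36,0,10],"dr":[0,0,0],"hand":0},{"travel":[-36,0,10],"dr":[0,0,0],"hand":0},{"travel":[-36,0,10],"dr":[0,0,0],"hand":0},{"travel":[-36,0,10],"dr":[0,0,0],"hand":0}]}}

```text
time_s: 1.43
eef_pos: [356.0, -283.6, 302.8]
tool_rot: [0.394, -0.394, 0.587, -0.587]
wrist_force: [0.8, -1.4, 0.5]
finger_gap: 0.2
```

```bash
python3 -c "
from h import *
plan([0,-52,160]);print(RT()[0]['q'].round(2))"
```

```text
t 1.43 tip local [ -59.2 -267.6  238.8] F [ 0.8 -1.4  0.5] gap 0.2
tcp [ 356.  -283.6  302.8] travel tool [-215.8   78.8   58.4] world d [136.  177.4 -78.8] jaw az in heater -0.2
[[-0.38   0.     0.925]
 [-0.925  0.    -0.38 ]
 [-0.    -1.     0.   ]]
[-0.93  0.21  1.54  0.    1.38 -0.54]
```

Call:
{"name": "arm_command", "arguments": {"moves": [{"travel":[-36,0,10],"dr":[0,0,0],"hand":0},{"travel":[-36,0,10],"dr":[0,0,0],"hand":0},{"travel":[-36,0,10],"dr":[0,0,0],"hand":0},{"travel":[-36,0,10],"dr":[0,0,0],"hand":0},{"travel":[-36,0,10],"dr":[0,0,0],"hand":0},{"travel":[-32,0,8],"dr":[0,0,0],"hand":0},{"travel":[0,35,0],"dr":[0,0,0],"hand":0},{"travel":[0,35,0],"dr":[0,0,0],"hand":0}]}}

```text
time_s: 2.1
eef_pos: [489.9, -109.1, 232.8]
tool_rot: [-0.396, 0.394, -0.585, 0.588]
wrist_force: [0.4, -0.7, -0.8]
finger_gap: 0.2
```

```bash
python3 -c "
from h import *
plan([0,-54,118])
cv2.imwrite('pics/s1.png',robot.camera('side'));cv2.imwrite('pics/t1.png',robot.camera('top'))"
```

```text
t 2.1 tip local [ -0.5 -55.5 168.8] F [ 0.4 -0.7 -0.8] gap 0.2
tcp [ 489.9 -109.1  232.8] travel tool [-1.5 50.8  0.6] world d [  1.3   1.1 -50.8] jaw az in heater 0.0
[[-0.376  0.004  0.927]
 [-0.927 -0.002 -0.376]
 [ 0.    -1.     0.004]]
```

View pics/s1.png

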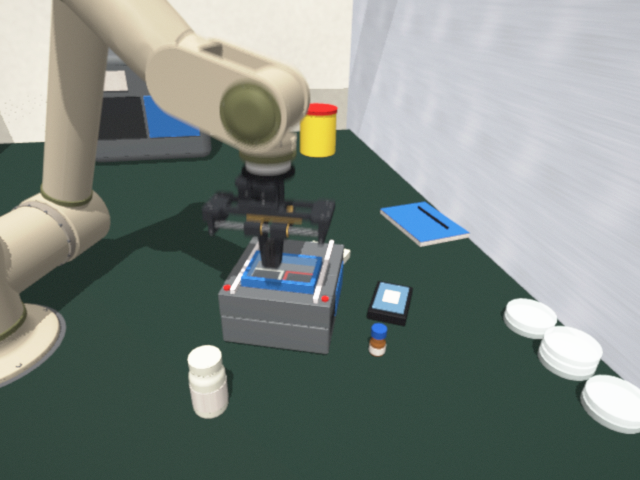

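The arm stands over the heater with its fingers shut and the tip at about (271,266). I'll check that the pictured tip agrees with the predicted projection before lowering.

Run:
```python
from h import *
s,r=RT(); M=r.as_matrix(); tip=s["eef_pos"]+64*M[:,1]
C=[tip+9*a*M[:,0]+17.5*b*M[:,2] for a in(-1,1) for b in(-1,1)]
a=cv2.imread("pics/s1.png")
print(proj("side",tip),proj("top",tip))
b=cv2.resize(a[220:320,220:340],None,fx=6,fy=6,interpolation=cv2.INTER_CUBIC)
for u,v in proj("side",np.array(C+[tip])): cv2.circle(b,(int((u-220)*6),int((v-220)*6)),4,(0,255,255),1)
cv2.imwrite("pics/s1z.png",b)
```

```text
[[269.4086768  269.66939799]] [[410.17615468 293.44677592]]
```

View pics/s1z.png

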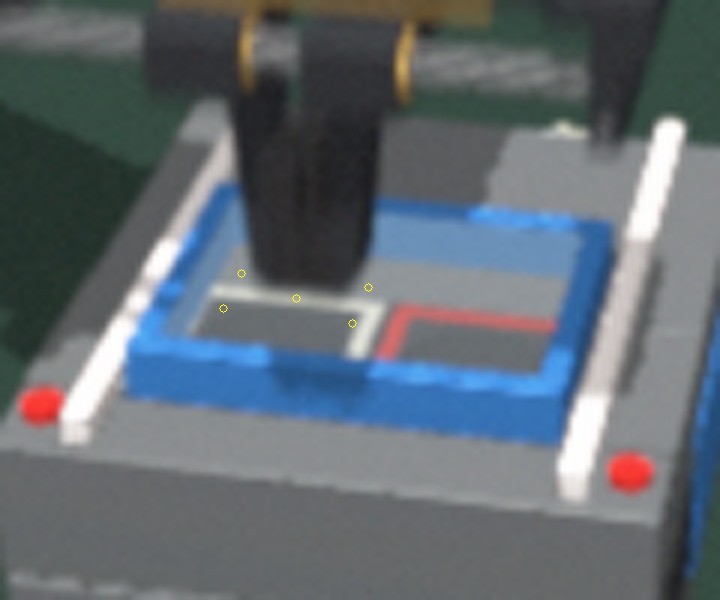

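View pics/t1.png

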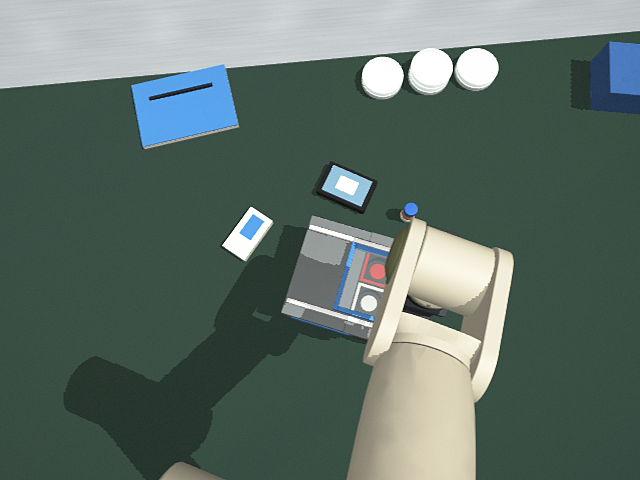

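The predicted and seen tip differ by 2–3 px, and the tips taper to about 20 mm. I'll back off 6 mm for clearance and lower in front of the guard.

Call:
{"name": "arm_command", "arguments": {"moves": [{"travel":[5,0,0.5],"dr":[0,0,0],"hand":0},{"travel":[0,20,0],"dr":[0,0,0],"hand":0},{"travel":[0,20,0],"dr":[0,0,0],"hand":0},{"travel":[0,11,0],"dr":[0,0,0],"hand":0},{"travel":[0,0,0],"dr":[0,0,0],"hand":0}]}}

```text
time_s: 2.62
eef_pos: [487.3, -116.3, 182.0]
tool_rot: [0.394, -0.394, 0.587, -0.587]
wrist_force: [-0.3, -0.6, -0.9]
finger_gap: 0.8
```

Run:
```python
from h import *
plan([0,-35,117])
s,r=RT(); M=r.as_matrix(); tip=s["eef_pos"]+64*M[:,1]
C=[tip+9*a*M[:,0]+10*b*M[:,2] for a in(-1,1) for b in(-1,1)]
a=robot.camera('side')
b=cv2.resize(a[220:320,220:340],None,fx=6,fy=6,interpolation=cv2.INTER_CUBIC)
for u,v in proj("side",np.array(C+[tip])): cv2.circle(b,(int((u-220)*6),int((v-220)*6)),4,(0,255,255),1)
cv2.imwrite("pics/s2z.png",b)
```

```text
t 2.62 tip local [ -0.6 -63.2 118. ] F [-0.3 -0.6 -0.9] gap 0.8
tcp [ 487.3 -116.3  182. ] travel tool [-28.2   1.    0.5] world d [11.1 25.9 -1. ] jaw az in heater -0.1
[[-0.378 -0.     0.926]
 [-0.926  0.    -0.378]
 [ 0.    -1.    -0.   ]]
```

View pics/s2z.png

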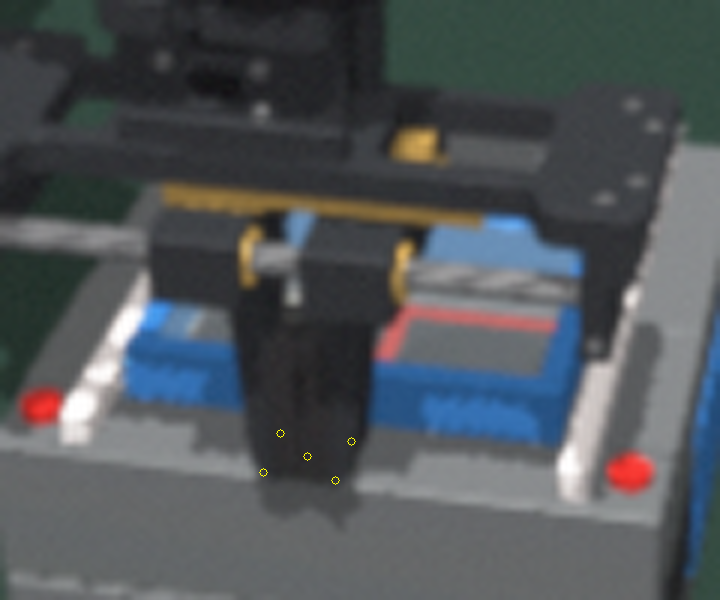

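Call:
{"name": "arm_command", "arguments": {"moves": [{"travel":[-10,0,0],"dr":[0,0,0],"hand":0},{"travel":[-8,0,0],"dr":[0,0,0],"hand":0},{"travel":[-8,0,0],"dr":[0,0,0],"hand":0},{"travel":[-10,0,0],"dr":[0,0,0],"hand":0},{"travel":[-10,0,0],"dr":[0,0,0],"hand":0},{"travel":[-10,0,0],"dr":[0,0,0],"hand":0},{"travel":[-10,0,0],"dr":[0,0,0],"hand":0},{"travel":[-10,0,0],"dr":[0,0,0],"hand":0}]}}

```text
time_s: 3.33
eef_pos: [516.3, -43.9, 181.8]
tool_rot: [-0.395, 0.395, -0.586, 0.586]
wrist_force: [0.3, -1.5, 1.7]
finger_gap: 0.5
```

```bash
python3 -c "
from h import *
plan([0,28,118])"
```

```text
t 3.33 tip local [ -0.9  14.8 117.8] F [ 0.3 -1.5  1.7] gap 0.5
tcp [516.3 -43.9 181.8] travel tool [-13.2  -0.2   0.9] world d [ 5.8 11.9  0.2] jaw az in heater 0.0
[[-0.376  0.     0.927]
 [-0.927 -0.    -0.376]
 [ 0.    -1.     0.   ]]
```

Call:
{"name": "arm_command", "arguments": {"moves": [{"travel":[-4,0,0],"dr":[0,0,0],"hand":0},{"travel":[-3,0,0],"dr":[0,0,0],"hand":0},{"travel":[-2,0,0],"dr":[0,0,0],"hand":0},{"travel":[-2,0,0],"dr":[0,0,0],"hand":0}]}}

```text
time_s: 3.67
eef_pos: [519.9, -34.7, 181.6]
tool_rot: [0.395, -0.395, 0.587, -0.586]
wrist_force: [-0.8, -1.6, -0.1]
finger_gap: 0.4
```

Call:
{"name": "arm_command", "arguments": {"moves": [{"travel":[-1,0,0],"dr":[0,0,0],"hand":0},{"travel":[0,0,0],"dr":[0,0,0],"hand":0}]}}

```text
time_s: 3.83
eef_pos: [520.3, -33.8, 181.6]
tool_rot: [0.395, -0.395, 0.587, -0.586]
wrist_force: [0.6, -0.1, -0.5]
finger_gap: -0.1
```

Call:
{"name": "arm_command", "arguments": {"moves": [{"travel":[-1,0,0],"dr":[0,0,0],"hand":0},{"travel":[0,0,0],"dr":[0,0,0],"hand":0}]}}

```text
time_s: 4.0
eef_pos: [520.6, -33.0, 181.6]
tool_rot: [0.395, -0.395, 0.587, -0.586]
wrist_force: [-0.4, -0.9, -0.3]
finger_gap: 0.1
```

```bash
python3 -c "
from h import *
plan([0,28,118])
a=robot.camera('side')
cv2.imwrite('pics/s3z.png',cv2.resize(a[220:320,220:360],None,fx=5,fy=5,interpolation=cv2.INTER_CUBIC))"
```

```text
t 4.0 tip local [ -1.   26.6 117.6] F [-0.4 -0.9 -0.3] gap 0.1
tcp [520.6 -33.  181.6] travel tool [-1.4 -0.4  1. ] world d [1.4 1.  0.4] jaw az in heater 0.0
[[-0.376 -0.     0.927]
 [-0.927  0.    -0.376]
 [ 0.    -1.    -0.   ]]
```

View pics/s3z.png

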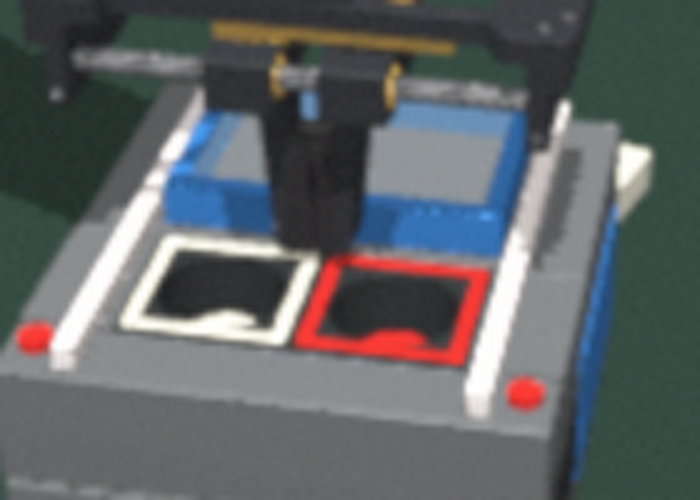

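Both wells are uncovered, but I've felt no stop yet. I'll creep on.

Call:
{"name": "arm_command", "arguments": {"moves": [{"travel":[-1.5,0,0],"dr":[0,0,0],"hand":0},{"travel":[0,0,0],"dr":[0,0,0],"hand":0}]}}

```text
time_s: 4.22
eef_pos: [521.0, -32.2, 181.7]
tool_rot: [-0.394, 0.396, -0.586, 0.587]
wrist_force: [-4.7, -6.0, 0.4]
finger_gap: 0.7
```

Call:
{"name": "arm_command", "arguments": {"moves": [{"travel":[-1.5,0,0],"dr":[0,0,0],"hand":0},{"travel":[0,0,0],"dr":[0,0,0],"hand":0}]}}

```text
time_s: 4.38
eef_pos: [521.1, -31.9, 181.7]
tool_rot: [-0.393, 0.397, -0.586, 0.587]
wrist_force: [-7.1, -13.5, 2.2]
finger_gap: 0.8
```

Call:
{"name": "arm_command", "arguments": {"moves": [{"travel":[-1.5,0,0],"dr":[0,0,0],"hand":0},{"travel":[0,0,0],"dr":[0,0,0],"hand":0}]}}

```text
time_s: 4.55
eef_pos: [521.3, -31.6, 181.7]
tool_rot: [-0.393, 0.398, -0.585, 0.588]
wrist_force: [-11.6, -20.9, 2.3]
finger_gap: 0.2
```

Call:
{"name": "arm_command", "arguments": {"moves": [{"travel":[-1.5,0,0],"dr":[0,0,0],"hand":0},{"travel":[0,0,0],"dr":[0,0,0],"hand":0}]}}

```text
time_s: 4.72
eef_pos: [521.4, -31.3, 181.7]
tool_rot: [-0.392, 0.398, -0.585, 0.588]
wrist_force: [-15.3, -29.1, 3.7]
finger_gap: 0.6
```

The stop is reached, at 33 N and tip y≈28, which matches the expected geometry. Backing off and raising.

Call:
{"name": "arm_command", "arguments": {"moves": [{"travel":[5,0,0],"dr":[0,0,0],"hand":0},{"travel":[7,0,0],"dr":[0,0,0],"hand":0},{"travel":[0,-25,0],"dr":[0,0,0],"hand":0},{"travel":[0,-35,0],"dr":[0,0,0],"hand":0},{"travel":[0,-35,0],"dr":[0,0,0],"hand":0},{"travel":[-30,0,0],"dr":[0,0,0],"hand":0},{"travel":[-30,0,0],"dr":[0,0,0],"hand":0},{"travel":[-30,0,0],"dr":[0,0,0],"hand":0}]}}

```text
time_s: 5.38
eef_pos: [552.7, 45.8, 277.5]
tool_rot: [-0.395, 0.394, -0.586, 0.587]
wrist_force: [-0.1, 0.7, 0.1]
finger_gap: 0.9
```

```bash
python3 -c "
from h import *
plan([31,0,130])
a=robot.camera('side')
cv2.imwrite('pics/s4z.png',cv2.resize(a[220:320,220:360],None,fx=5,fy=5,interpolation=cv2.INTER_CUBIC))
a=robot.camera('top')
cv2.imwrite('pics/t4.png',a)
cv2.imwrite('pics/t4z.png',cv2.resize(a[205:355,270:430],(640,600),interpolation=cv2.INTER_CUBIC))"
```

```text
t 5.38 tip local [ -0.8 111.8 213.5] F [-0.1  0.7  0.1] gap 0.9
tcp [552.7  45.8 277.5] travel tool [111.8  83.4  31.8] world d [ -12.5 -115.5  -83.5] jaw az in heater -0.0
[[-0.377  0.002  0.926]
 [-0.926  0.    -0.377]
 [-0.001 -1.     0.001]]
```

View pics/s4z.png

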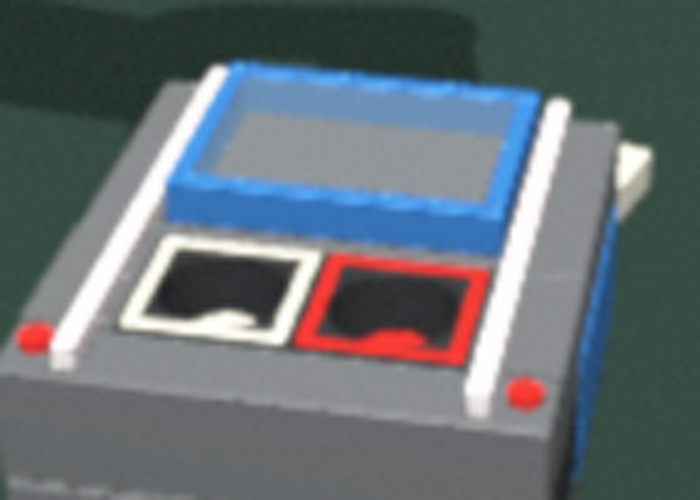

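View pics/t4z.png

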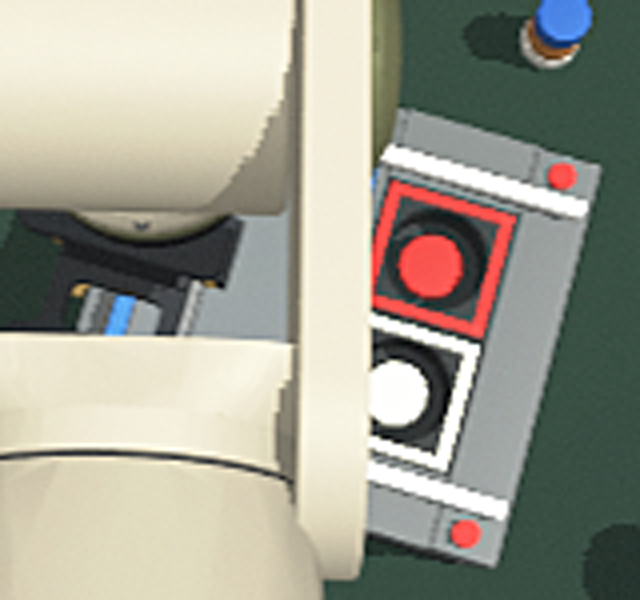

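The guard is fully aside and the arm is clear. The red frame's diagonal centre is at top-zoom (437.5,260). I'll triangulate it from both views.

Run:
```python
from h import *
t=np.array([437.5,260])/4+[270,205]
A,B,C,D=map(np.array,([332,253],[490,265],[463,366],[295,347]))
# diagonal intersection
k=np.linalg.solve(np.c_[(C-A),-(D-B)].astype(float),(B-A).astype(float)); sc=(A+k[0]*(C-A))/5+[220,220]
for n,o in(("top",t),("side",sc)):
    f=lambda p:(proj(n,[[p[0],p[1],110]])-o).ravel()
    print(n,o,least_squares(f,[540,-70]).x)
f=lambda p:np.r_[(proj("top",[[p[0],p[1],110]])-t).ravel(),(proj("side",[[p[0],p[1],110]])-sc).ravel()]
print(least_squares(f,[540,-70]).x, H(POSE,[31,0,110]))
```

```text
top [379.375 270.   ] [539.13520947 -69.3693307 ]
side [298.62671996 281.14671263] [541.52177132 -70.75226903]
[540.43670434 -69.87340353] [[540.22238756 -69.66295216 110.        ]]
```

Both views agree with the model to about 1 mm. Moving over the red well now, with the tip at about 130 mm.

Call:
{"name": "arm_command", "arguments": {"moves": [{"travel":[28,0,8],"dr":[0,0,0],"hand":0},{"travel":[28,0,8],"dr":[0,0,0],"hand":0},{"travel":[28,0,8],"dr":[0,0,0],"hand":0},{"travel":[28,0,8],"dr":[0,0,0],"hand":0},{"travel":[0,35,0],"dr":[0,0,0],"hand":0},{"travel":[0,35,0],"dr":[0,0,0],"hand":0},{"travel":[0,13,0],"dr":[0,0,0],"hand":0},{"travel":[0,0,0],"dr":[0,0,0],"hand":0}]}}

```text
time_s: 6.15
eef_pos: [538.5, -71.3, 190.7]
tool_rot: [0.394, -0.396, 0.589, -0.585]
wrist_force: [-0.0, 0.1, 0.6]
finger_gap: 0.5
```

```bash
python3 -c "
from h import *
plan([31,0,90])
a=robot.camera('side')
cv2.imwrite('pics/s5z.png',cv2.resize(a[220:320,220:360],None,fx=5,fy=5,interpolation=cv2.INTER_CUBIC))"
```

```text
t 6.15 tip local [ 29.6  -2.2 126.7] F [-0.   0.1  0.6] gap 0.5
tcp [538.5 -71.3 190.7] travel tool [-2.2 36.7  1.2] world d [  1.7   1.6 -36.7] jaw az in heater -0.0
[[-0.377 -0.006  0.926]
 [-0.926  0.002 -0.377]
 [-0.    -1.    -0.006]]
```

View pics/s5z.png

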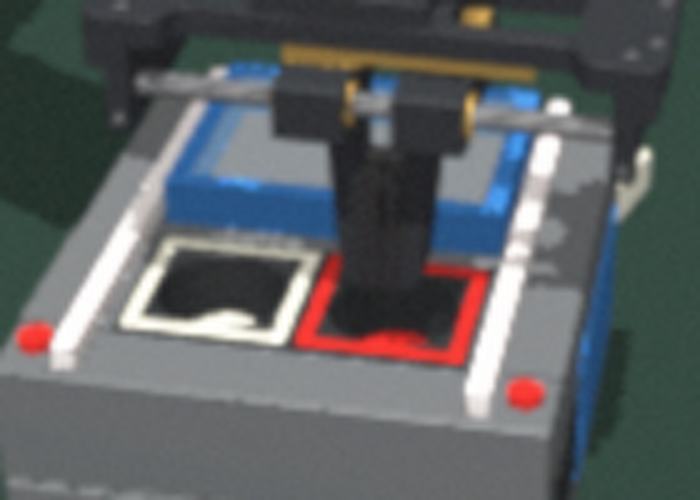

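Call:
{"name": "arm_command", "arguments": {"moves": [{"travel":[-2,0,1],"dr":[0,0,0],"hand":0},{"travel":[0,8,0],"dr":[0,0,0],"hand":0},{"travel":[0,8,0],"dr":[0,0,0],"hand":0},{"travel":[0,8,0],"dr":[0,0,0],"hand":0},{"travel":[0,8,0],"dr":[0,0,0],"hand":0},{"travel":[0,0,0],"dr":[0,0,0],"hand":0}]}}

```text
time_s: 6.7
eef_pos: [541.0, -69.3, 160.0]
tool_rot: [0.394, -0.396, 0.587, -0.586]
wrist_force: [-1.5, -0.3, 0.1]
finger_gap: 0.7
```

```bash
python3 -c "
from h import *
plan([31,0,84])
a=robot.camera('side')
cv2.imwrite('pics/s6z.png',cv2.resize(a[220:320,220:360],None,fx=5,fy=5,interpolation=cv2.INTER_CUBIC))"
```

```text
t 6.7 tip local [31.4  0.7 96. ] F [-1.5 -0.3  0.1] gap 0.7
tcp [541.  -69.3 160. ] travel tool [ 0.7 12.  -0.5] world d [ -0.8  -0.4 -12. ] jaw az in heater 0.0
[[-0.376 -0.003  0.927]
 [-0.927  0.001 -0.376]
 [ 0.    -1.    -0.003]]
```

View pics/s6z.png

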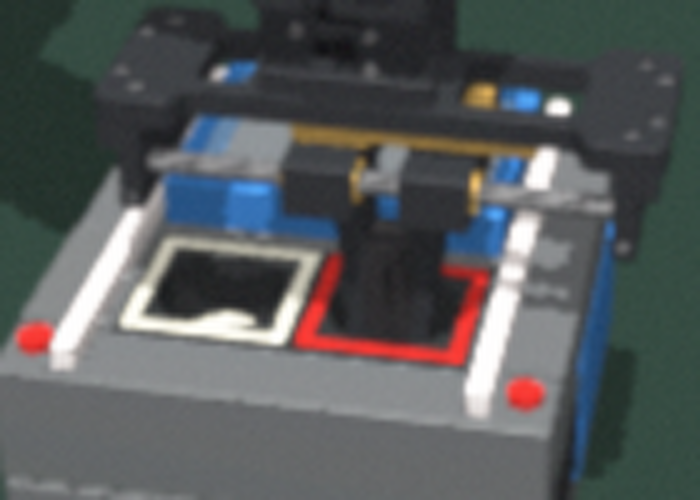

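The tip is in the well without contact. Before going lower I'll check the height of the gripper's end prongs.

```bash
python3 -c "
from h import *
for x in (-62,124):
  for z in (120,135,148,160): print(x,z,((proj('side',H(POSE,[x,0,z]))-220)*5).round())"
```

```text
-62 120 [[131. 254.]]
-62 135 [[128. 218.]]
-62 148 [[126. 186.]]
-62 160 [[124. 156.]]
124 120 [[655. 308.]]
124 135 [[657. 271.]]
124 148 [[660. 239.]]
124 160 [[662. 209.]]
```

Call:
{"name": "arm_command", "arguments": {"moves": [{"travel":[0.5,4,0],"dr":[0,0,0],"hand":0},{"travel":[0,3,0],"dr":[0,0,0],"hand":0},{"travel":[0,0,0],"dr":[0,0,0],"hand":0}]}}

```text
time_s: 7.0
eef_pos: [541.4, -70.0, 154.5]
tool_rot: [-0.395, 0.395, -0.586, 0.587]
wrist_force: [-0.4, 0.0, 0.6]
finger_gap: 0.4
```

The prongs will clear the rails by about 10 mm. Pressing in small steps.

Call:
{"name": "arm_command", "arguments": {"moves": [{"travel":[0,2,0],"dr":[0,0,0],"hand":0},{"travel":[0,0,0],"dr":[0,0,0],"hand":0}]}}

```text
time_s: 7.17
eef_pos: [541.5, -70.0, 152.9]
tool_rot: [-0.395, 0.395, -0.586, 0.587]
wrist_force: [0.1, -0.1, 2.4]
finger_gap: 0.4
```

Call:
{"name": "arm_command", "arguments": {"moves": [{"travel":[0,2,0],"dr":[0,0,0],"hand":0},{"travel":[0,0,0],"dr":[0,0,0],"hand":0}]}}

```text
time_s: 7.33
eef_pos: [541.5, -70.0, 150.8]
tool_rot: [-0.395, 0.395, -0.586, 0.587]
wrist_force: [-0.5, -0.8, 2.3]
finger_gap: 0.4
```

Call:
{"name": "arm_command", "arguments": {"moves": [{"travel":[0,2,0],"dr":[0,0,0],"hand":0},{"travel":[0,0,0],"dr":[0,0,0],"hand":0}]}}

```text
time_s: 7.5
eef_pos: [541.5, -70.0, 148.8]
tool_rot: [-0.395, 0.395, -0.586, 0.587]
wrist_force: [0.2, -0.8, 4.8]
finger_gap: 0.5
```

Call:
{"name": "arm_command", "arguments": {"moves": [{"travel":[0,2,0],"dr":[0,0,0],"hand":0},{"travel":[0,0,0],"dr":[0,0,0],"hand":0}]}}

```text
time_s: 7.67
eef_pos: [541.5, -70.0, 148.3]
tool_rot: [-0.395, 0.395, -0.586, 0.587]
wrist_force: [-5.8, 0.2, 15.7]
finger_gap: 0.6
```

The key has bottomed out: the tip is at 84.3 mm and the force jumped to 15.7 N. Holding.

Call:
{"name": "arm_command", "arguments": {"moves": [{"travel":[0,0.3,0],"dr":[0,0,0],"hand":0},{"travel":[0,0,0],"dr":[0,0,0],"hand":0},{"travel":[0,0,0],"dr":[0,0,0],"hand":0},{"travel":[0,0,0],"dr":[0,0,0],"hand":0},{"travel":[0,0,0],"dr":[0,0,0],"hand":0},{"travel":[0,0,0],"dr":[0,0,0],"hand":0},{"travel":[0,0,0],"dr":[0,0,0],"hand":0},{"travel":[0,0,0],"dr":[0,0,0],"hand":0}]}}

```text
time_s: 8.33
eef_pos: [541.5, -70.0, 148.2]
tool_rot: [-0.395, 0.395, -0.586, 0.587]
wrist_force: [-6.0, 0.5, 19.8]
finger_gap: 0.8
```

Call:
{"name": "arm_command", "arguments": {"moves": [{"travel":[0,0,0],"dr":[0,0,0],"hand":0},{"travel":[0,0,0],"dr":[0,0,0],"hand":0},{"travel":[0,0,0],"dr":[0,0,0],"hand":0},{"travel":[0,0,0],"dr":[0,0,0],"hand":0},{"travel":[0,0,0],"dr":[0,0,0],"hand":0},{"travel":[0,0,0],"dr":[0,0,0],"hand":0},{"travel":[0,0,0],"dr":[0,0,0],"hand":0},{"travel":[0,0,0],"dr":[0,0,0],"hand":0}]}}

```text
time_s: 9.0
eef_pos: [541.5, -70.0, 148.2]
tool_rot: [-0.395, 0.395, -0.586, 0.587]
wrist_force: [-6.5, -0.1, 18.9]
finger_gap: 0.8
```

Call:
{"name": "arm_command", "arguments": {"moves": [{"travel":[0,0,0],"dr":[0,0,0],"hand":0},{"travel":[0,0,0],"dr":[0,0,0],"hand":0},{"travel":[0,0,0],"dr":[0,0,0],"hand":0},{"travel":[0,0,0],"dr":[0,0,0],"hand":0},{"travel":[0,0,0],"dr":[0,0,0],"hand":0},{"travel":[0,0,0],"dr":[0,0,0],"hand":0},{"travel":[0,0,0],"dr":[0,0,0],"hand":0},{"travel":[0,0,0],"dr":[0,0,0],"hand":0}]}}

```text
time_s: 9.67
eef_pos: [541.5, -70.0, 148.2]
tool_rot: [-0.395, 0.395, -0.586, 0.587]
wrist_force: [-4.1, 1.0, 19.8]
finger_gap: 0.4
```

Call:
{"name": "arm_command", "arguments": {"moves": [{"travel":[0,-4,0],"dr":[0,0,0],"hand":0},{"travel":[0,-10,0],"dr":[0,0,0],"hand":0},{"travel":[0,-20,0],"dr":[0,0,0],"hand":0},{"travel":[0,-30,0],"dr":[0,0,0],"hand":0},{"travel":[0,-30,0],"dr":[0,0,0],"hand":0}]}}

```text
time_s: 10.08
eef_pos: [540.9, -69.7, 241.1]
tool_rot: [0.395, -0.396, 0.587, -0.586]
wrist_force: [1.3, -0.3, 0.8]
finger_gap: -0.0
```

```bash
python3 -c "
from h import *
plan([0,155,175])
a=robot.camera('side')
cv2.imwrite('pics/s7z.png',cv2.resize(a[220:320,220:360],None,fx=5,fy=5,interpolation=cv2.INTER_CUBIC))"
```

```text
t 10.08 tip local [ 31.5   0.2 177.1] F [ 1.3 -0.3  0.8] gap -0.0
tcp [540.9 -69.7 241.1] travel tool [-154.8    2.2  -31.6] world d [ 28.9 155.3  -2.1] jaw az in heater 0.0
[[-0.376 -0.002  0.927]
 [-0.927  0.001 -0.376]
 [-0.    -1.    -0.003]]
```

View pics/s7z.png

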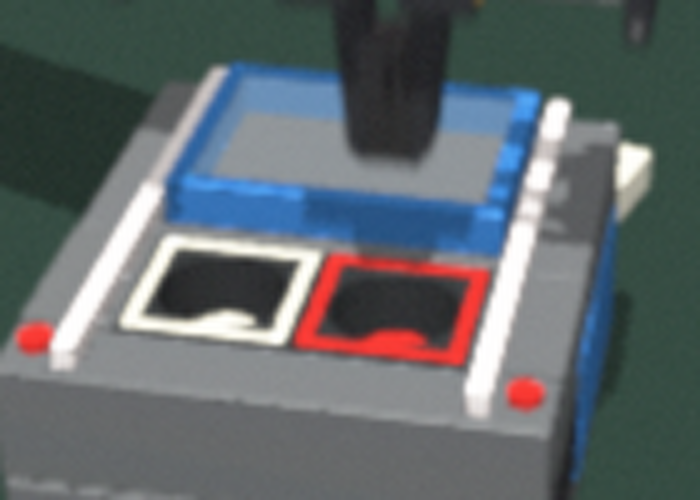

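The key is up again after about 2.1 s held down. Next I'll go over the guard to its +y side and lower.

Call:
{"name": "arm_command", "arguments": {"moves": [{"travel":[-32,0,-6.5],"dr":[0,0,0],"hand":0},{"travel":[-32,0,-6.5],"dr":[0,0,0],"hand":0},{"travel":[-32,0,-6.5],"dr":[0,0,0],"hand":0},{"travel":[-32,0,-6.5],"dr":[0,0,0],"hand":0},{"travel":[-30,0,-6],"dr":[0,0,0],"hand":0},{"travel":[0,30,0],"dr":[0,0,0],"hand":0},{"travel":[0,28,0],"dr":[0,0,0],"hand":0},{"travel":[0,0,0],"dr":[0,0,0],"hand":0}]}}

```text
time_s: 10.8
eef_pos: [569.1, 89.2, 177.7]
tool_rot: [0.393, -0.398, 0.588, -0.584]
wrist_force: [-0.1, 0.5, -2.0]
finger_gap: 0.2
```

```bash
python3 -c "
from h import *
plan([0,57,118])
a=robot.camera('side')
cv2.imwrite('pics/s8z.png',cv2.resize(a[200:320,220:360],None,fx=5,fy=5,interpolation=cv2.INTER_CUBIC))"
```

```text
t 10.8 tip local [ -2.6 157.8 113.7] F [-0.1  0.5 -2. ] gap 0.2
tcp [569.1  89.2 177.7] travel tool [101.   -4.    1.8] world d [-36.1 -94.4   4.3] jaw az in heater 0.1
[[-0.375 -0.009  0.927]
 [-0.927  0.    -0.375]
 [ 0.003 -1.    -0.009]]
```

View pics/s8z.png

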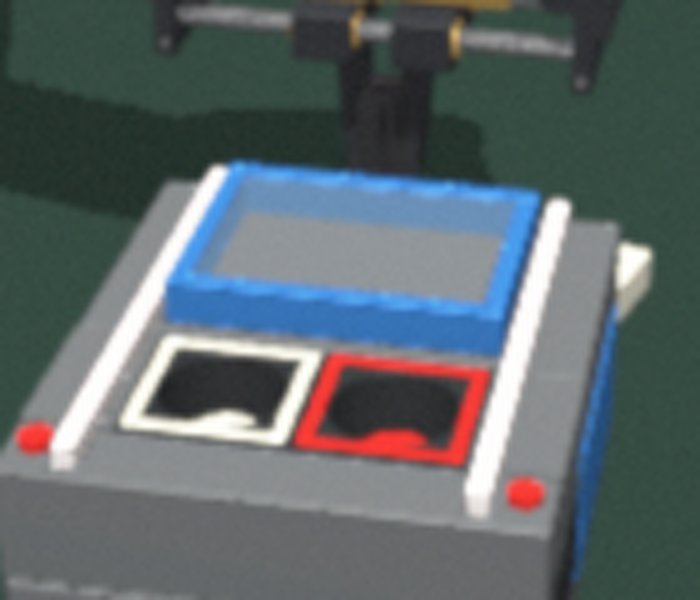

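The tip is behind the guard with a clear gap. I'll raise it 4 mm and push home.

Call:
{"name": "arm_command", "arguments": {"moves": [{"travel":[0,-4,2],"dr":[0,0,0],"hand":0},{"travel":[8,0,0],"dr":[0,0,0],"hand":0},{"travel":[8,0,0],"dr":[0,0,0],"hand":0},{"travel":[8,0,0],"dr":[0,0,0],"hand":0},{"travel":[10,0,0],"dr":[0,0,0],"hand":0},{"travel":[10,0,0],"dr":[0,0,0],"hand":0},{"travel":[10,0,0],"dr":[0,0,0],"hand":0},{"travel":[10,0,0],"dr":[0,0,0],"hand":0}]}}

```text
time_s: 11.52
eef_pos: [548.4, 27.4, 186.6]
tool_rot: [-0.395, 0.395, -0.587, 0.587]
wrist_force: [2.0, 1.7, 0.8]
finger_gap: 0.6
```

```bash
python3 -c "
from h import *
plan([0,57,118])"
```

```text
t 11.52 tip local [  2.1  93.  122.6] F [2.  1.7 0.8] gap 0.6
tcp [548.4  27.4 186.6] travel tool [36.   4.6 -2.1] world d [-15.5 -32.5  -4.6] jaw az in heater 0.0
[[-0.376  0.     0.927]
 [-0.927  0.    -0.376]
 [-0.    -1.     0.   ]]
```

Call:
{"name": "arm_command", "arguments": {"moves": [{"travel":[8,2,-1],"dr":[0,0,0],"hand":0},{"travel":[8,2,-1],"dr":[0,0,0],"hand":0},{"travel":[8,0,0],"dr":[0,0,0],"hand":0},{"travel":[5,0,0],"dr":[0,0,0],"hand":0},{"travel":[3,0,0],"dr":[0,0,0],"hand":0},{"travel":[1,0,0],"dr":[0,0,0],"hand":0}]}}

```text
time_s: 12.02
eef_pos: [534.2, -1.7, 182.2]
tool_rot: [0.395, -0.395, 0.587, -0.586]
wrist_force: [-0.1, 2.2, -1.2]
finger_gap: 0.5
```

Call:
{"name": "arm_command", "arguments": {"moves": [{"travel":[1.5,0,0],"dr":[0,0,0],"hand":0},{"travel":[0,0,0],"dr":[0,0,0],"hand":0}]}}

```text
time_s: 12.18
eef_pos: [534.0, -2.8, 182.4]
tool_rot: [-0.395, 0.395, -0.586, 0.586]
wrist_force: [0.5, 0.0, -0.2]
finger_gap: 0.3
```

Call:
{"name": "arm_command", "arguments": {"moves": [{"travel":[1.5,0,0],"dr":[0,0,0],"hand":0},{"travel":[0,0,0],"dr":[0,0,0],"hand":0}]}}

```text
time_s: 12.35
eef_pos: [533.8, -3.3, 182.5]
tool_rot: [0.396, -0.394, 0.587, -0.586]
wrist_force: [2.9, 6.7, -1.4]
finger_gap: 0.3
```

Call:
{"name": "arm_command", "arguments": {"moves": [{"travel":[1.5,0,0],"dr":[0,0,0],"hand":0},{"travel":[0,0,0],"dr":[0,0,0],"hand":0}]}}

```text
time_s: 12.52
eef_pos: [533.7, -3.6, 182.6]
tool_rot: [0.397, -0.393, 0.587, -0.586]
wrist_force: [5.8, 13.5, -2.1]
finger_gap: 0.4
```

```bash
python3 -c "
from h import *
plan([0,57,118])"
```

```text
t 12.52 tip local [1.000e-01 5.910e+01 1.186e+02] F [ 5.8 13.5 -2.1] gap 0.4
tcp [533.7  -3.6 182.6] travel tool [ 1.7  0.6 -0.1] world d [-0.7 -1.6 -0.6] jaw az in heater 0.0
[[-0.376  0.003  0.927]
 [-0.927  0.004 -0.376]
 [-0.005 -1.     0.001]]
```

The stop is felt at the home end, and the tip-to-tip distance fits 85 mm of travel with a 10 mm half-width. One firmer nudge, then retreat and look.

Call:
{"name": "arm_command", "arguments": {"moves": [{"travel":[2,0,0],"dr":[0,0,0],"hand":0},{"travel":[0,0,0],"dr":[0,0,0],"hand":0}]}}

```text
time_s: 12.68
eef_pos: [533.5, -4.0, 182.7]
tool_rot: [0.398, -0.392, 0.588, -0.585]
wrist_force: [10.1, 23.7, -2.9]
finger_gap: 0.8
```

Call:
{"name": "arm_command", "arguments": {"moves": [{"travel":[-6,0,0],"dr":[0,0,0],"hand":0},{"travel":[-10,0,0],"dr":[0,0,0],"hand":0},{"travel":[0,-30,0],"dr":[0,0,0],"hand":0},{"travel":[0,-40,0],"dr":[0,0,0],"hand":0},{"travel":[-40,-20,0],"dr":[0,0,0],"hand":0},{"travel":[-40,0,0],"dr":[0,0,0],"hand":0},{"travel":[-40,0,0],"dr":[0,0,0],"hand":0},{"travel":[-40,0,0],"dr":[0,0,0],"hand":0}]}}

```text
time_s: 13.35
eef_pos: [597.8, 155.1, 271.8]
tool_rot: [-0.395, 0.395, -0.586, 0.587]
wrist_force: [0.6, -0.6, 0.7]
finger_gap: 0.1
```

Call:
{"name": "arm_command", "arguments": {"moves": [{"travel":[-40,0,0],"dr":[0,0,0],"hand":0},{"travel":[-40,0,0],"dr":[0,0,0],"hand":0},{"travel":[0,0,0],"dr":[0,0,0],"hand":0}]}}

```text
time_s: 13.6
eef_pos: [628.1, 233.3, 270.0]
tool_rot: [0.397, -0.396, 0.586, -0.585]
wrist_force: [0.7, 0.4, 0.6]
finger_gap: 0.5
```

```bash
python3 -c "
from h import *
plan([0,57,118])
a=robot.camera('side')
cv2.imwrite('pics/s9z.png',cv2.resize(a[225:350,215:360],None,fx=4,fy=4,interpolation=cv2.INTER_CUBIC))
a=robot.camera('top')
cv2.imwrite('pics/t9.png',a)
cv2.imwrite('pics/t9z.png',cv2.resize(a[205:355,270:430],(640,600),interpolation=cv2.INTER_CUBIC))
L=[[63,48,129],[63,-48,129],[-63,48,129],[-63,-48,129]]
print(((proj('top',H(POSE,L))-[270,205])*4).round(),((proj('side',H(POSE,L))-[215,225])*4).round())"
```

```text
t 13.6 tip local [ -1.6 313.9 206. ] F [0.7 0.4 0.6] gap 0.5
tcp [628.1 233.3 270. ] travel tool [2.569e+02 8.770e+01 1.000e-01] world d [ -95.2 -238.5  -88. ] jaw az in heater 0.3
[[-0.371  0.     0.929]
 [-0.929  0.001 -0.371]
 [-0.001 -1.    -0.   ]]
[[358. 154.]
 [565. 213.]
 [281. 424.]
 [493. 487.]] [[421. 138.]
 [385. 258.]
 [152. 111.]
 [ 87. 226.]]
```

View pics/s9z.png

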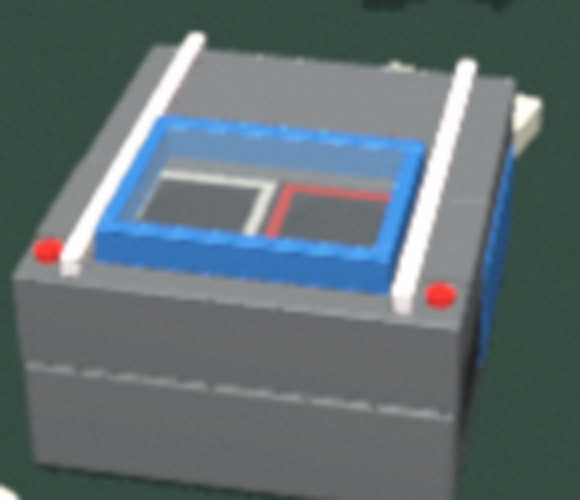

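View pics/t9z.png

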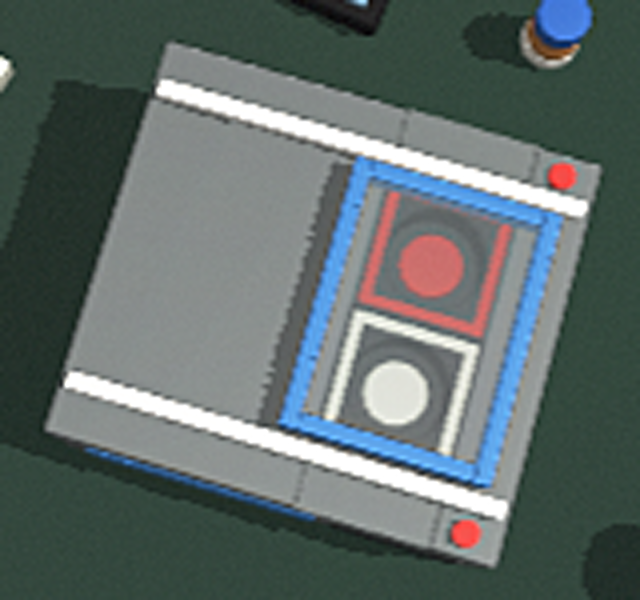

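View pics/t9.png

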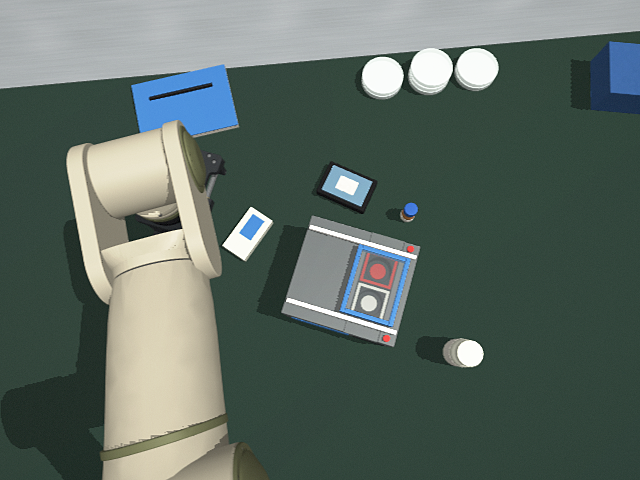

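The guard corners now seen in the top zoom, (360,155), (563,213), (281,424) and (492,487), match the predicted home corners to under 1 px. The jar, vial, case and carton are where they were at the start. The arm is clear, so I'm handing in.

```bash
python3 -c "
from h import *
print(robot.finish_job())"
```

```text
the job is handed in; nothing more can be done
None
```

The reset is done and handed in at 13.7 s of the 58 s allowed; no verdict was reported.

- **Guard aside:** It started about 13 mm off home. I pushed it in +y with shut fingertips until it met its far stop, at about 33 N.
- **Reset key:** I pressed it to its stop, with the tips 84.3 mm above the bench against an expected 84 mm and about 20 N on the wrist. I held it for about 2.1 s and then let it up, and the next picture showed it up. The white test key was not touched.
- **Guard home:** I pushed it back until it met its home stop, at about 26 N. In the last top view its corners sit within 1 px of the predicted home position, over both wells.
- **Surroundings:** By eye, the jar, vial, case and carton had not moved in the last top view, and the arm stood clear with about 1 N on the wrist.
- **Disagreements:** Side-camera predictions were off by up to about 3 px, and the guard's home stop was met about 2 mm short of the tip position I had worked out. Both fit the stated calibration error and a fingertip about 1 mm thicker than I assumed.

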